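# Roll up the spark guard and seat the bracket on its pins

### The arm

A 6-joint arm with a two-finger parallel gripper is mounted at the origin on the work surface. World frame = base frame: x ahead of the robot, y to its left, z up, the work surface at z = 0. Lengths are in m, angles in rad, forces in N, time in s.
With the tool pointing down it reaches from about 0.35 to 0.975 m from the base axis. Payload 4.9 kg.
Tool frame: the origin (TCP) lies at the very end of the fingers, on their centre line; the grasp point (between the pads) lies 19 mm behind it; z points along the fingers, y is the line along which they close (so a half turn about z gives the same grasp; the last joint's range is limited). The gripper opens to 85 mm and grips with 20 to 120 N. Pads are 22 mm wide; open, the fingers measure 114 mm over their backs; the gripper's body (76 mm by 85 mm) begins 54 mm behind the grasp point. The pads swing forward as they close: fully open they stand 13 mm farther back than shut.
Start: joints at [1.044, 0.053, 1.613, -0, 1.476, -0.119], TCP at [0.248, 0.574, 0.231] pointing down, gripper open.
Joint ranges: [-3.01, 3.01], [-1.01, 2.22], [0.06, 2.58], [-1.02, 4.17], [0.09, 2.62], [-3.14, 3.14]. Speed limits (rad/s): [2.57, 2.57, 3.14, 3.14, 3.14, 3.14].

### API

Orientations are given as a rotation vector (axis times angle).
In Python, from station import * gives the robot as it stands.
- The arm moves only by the shell command python3 -m crank 'ROWS' [OPENING] [FORCE]. ROWS is JSON, a list of rows, each an object with "offset": the shift along the tool's x, y, z in m, a list of three; "twist": the turn, a rotation vector about the tool's x, y, z in degrees, a list of three. In form: [{"offset": [x, y, z], "twist": [rx, ry, rz]}, ...]. A call has 1 to 20 rows; each row is the pose to reach, as a shift and turn from the pose commanded when the call began, along the tool's axes at that moment; what a row does not reach only later rows make up. A row lasts 1/8 s, in which the tool goes at most 62.5 mm and 10.7 degrees, less where a joint would pass 70% of its speed; a pose out of reach is approached as far as the arm can. A call with a gripper value outside its range is refused whole. OPENING is the opening, from 0 (shut) to 1 (fully open), set as the call begins (- or left out, the last holds). The fingers move at their own pace and stop on an object; FORCE is the grip in N (left out, the last holds). Time passes only in rows, so rows that repeat a pose let the fingers close. It gives the time, the measured TCP pose, the force, the opening and the grip force at its end, in the units of the state.
- get_obs(): the state, without advancing time (a new reading comes with each control period).
- get_image(name): name is "scene" or "top" or "wrist"; returns the picture (384x512x3 uint8, red, green, blue); there is no depth.
- get_calibration(name): a dict with "intrinsics" (3x3 intrinsics, pixels), "world_from_camera" (4x4, takes a point from camera to world coordinates); the wrist camera has in their place "tool_from_camera" (4x4, takes a point from camera to tool coordinates, whose origin is the TCP and whose axes are the flange's). Camera axes: x right, y up, looking along -z (the intrinsics and any distortion apply to the point x, -y, -z); pixel columns grow to the right and rows downward; lengths in m; the calibration is good to about 2 mm. The wrist camera is an equidistant fisheye: a pixel r from the principal point sees the ray r / f radians off the axis. A picture is of the moment at which its call begins: read the wrist's pose just before it. get_calibration takes no time and is no camera call.
- finish_job(): hands the job in; it is judged then, once.
Trained networks look in the newest picture that a camera, given by its name, has taken for a name from the list of things; names that differ only in an ending like _2 or _b are one class to them, and where a whole thing is asked for, a point or a joint stands for the part that bears it (a point fixed in the world has none). Each returns a list of dicts, best first, with "confidence" (0 to 1); they miss things now and then, are a little off and sometimes report something else, mostly with a low value. They report only what shows in the picture. A call takes as long as a camera call.
- cut_out(query, camera): "region" (384x512 bool, what is visible of it) and "rect" ([centre column, centre row, width, height] in pixels, round what is visible of it).
The state is a dict: "t": time; "q": joint angles; "dq": joint speeds; "effort": joint torques, N m; "tool_pos": TCP position; "tool_rot": TCP orientation; "contact_force": force on the tool from outside, world axes, zero at the start; "wrist_torque": the same for the moment, N m; "opening": finger opening in m; "grip_force": force on a finger pad.
Only numpy, scipy, OpenCV 4.12 (cv2) and the standard library are available. Lean on these libraries where they do the work, as an engineer would, in place of code of your own. Each camera call takes 0.05 s, during which the arm holds its last target. There are 200 camera calls.

### The job

In the tack-welding jig, the drilled bracket behind the slatted roll-up spark guard is perched on top of its two locating pins instead of over them. Roll the guard up by its pull tab until it stays open by itself and let go, then nudge the bracket along its channel until both holes drop over the pins and it lies flat on the jig's deck. Leave the guard open and the other things on the bench where they are.

Things in the scene. Friction and masses are not known exactly. Their poses are not given: they have to be found in the camera images.
- jig: Fixed jig: steel deck 340 (x) x 350 (y) x 30 mm between two half-round grey cheeks (radius 168 mm, inner faces at y = -165 and 165 mm) with the curved tracks. Origin: centre of the deck's underside, on the bench; its -x side, where the guard opens, faces the robot; z up. With the guard open, the deck from its front edge to x = 0 can be reached from straight above.
- guard_axis (a point): Fixed point on the guard's turning axis, at mid-width, 30 mm above the jig's origin; jig axes. The axis runs along the jig's y. The guard's slats ride around it at 155 mm radius (outer face 158 mm, bottom slat 161 mm), shut over the front upper quarter, open over the rear.
- guard (a joint): Angle of the slatted aluminium guard along its tracks, rad: 0 shut, 1.48 fully open (stop). Positive turn about the jig's +y: front edge rises and goes back. Lifting takes about 3 N at the tab; let go early it falls shut; past about 1.1 rad its weight carries it to the stop, where it stays. May start raised by up to 0.2.
- guard_grip (a point): Grip point in the guard's steel pull tab: a block 22 mm wide (y), 18 mm thick, at mid-width of the bottom slat, sticking out radially to 225 mm from the axis. Point: on its centre line, 200 mm from the axis. At joint q the tab points 0.118 + q above level, towards -x (shut: 53 mm above the bench; open: upright). Axes turn with the guard. Pinched across y, it can swivel in the fingers.
- bracket: Loose dark steel bracket, about 0.5 kg: plate 66 (x) x 190 (y) x 6 mm, two 23 mm holes at y = -50 and 50 mm, upright rib across its middle, 8 mm thick (y), 50 mm wide (x), top 52 mm above the underside. Origin: centre of the underside; axes as the jig's. Starts level on top of the pins, 12 mm above the deck, 17 to 35 mm from its seat, and must go towards the jig's +y. The shut guard hides it from above.
- seat (a point): Fixed point on the deck (30 mm above the bench), where the bracket's origin is once seated; jig frame (-85, 30, 30) mm, jig axes. Two pins, 16 mm thick, 12 mm high, tapered to 10 mm, stand 50 mm either side of it along y. It lies on the centre line of the bracket's channel, between two rails along y, 70 mm apart, 270 mm long, 22 mm above the deck.
- hammer: Bystander: hand hammer lying left of the jig, 260 mm long. Origin in its middle, on the bench.
- brush: Bystander: brush, 200 mm long, lying on the bench in front of the jig, to the right. Origin in its middle, on the bench.
- coupon: Bystander: flat steel test plate 100 x 75 x 10 mm in front of the jig, to the left. Origin: centre of its underside.
- pipe: Bystander: short upright steel pipe, 76 mm across, 70 mm high, right of the jig. Origin: centre of its underside.
- spray: Bystander: yellow can 60 mm across, 170 mm high, right of the jig towards the rear. Origin: centre of its underside.
- angle_iron: Bystander: angle-iron offcut 160 mm long, 30 x 30 mm, beyond the hammer. Origin: centre of its underside.

How it is judged:
On the way:
1. the guard is open past 1.3 rad and stays there with the robot's hand off everything (value of joint guard above 1.3 rad and contact force between each of the fingers, the arm and anything else below 0.3 N), for 0.3 s.
At the end, for the whole second after the job is handed in: The guard stands open (past 1.3 rad), and the bracket lies at rest, flat on the deck (within 3 mm and 0.03 rad), its middle within 6 mm of the seat point, both holes over the pins (value of joint guard above 1.3 rad and horizontal distance between bracket and seat below 0.006 m and z of bracket in the frame of seat between -0.003 and 0.003 m and angle between bracket's own z axis and vertical below 0.03 rad and linear speed of bracket below 0.01 m/s); the robot touches nothing.
It fails at once if one of the bystanders is pushed more than 30 mm from its place (distance of any of hammer, brush, coupon, pipe, spray, angle_iron from where it was at the start of the episode above 0.03 m).
It also fails if it takes over 58 s, if anything falls off the work surface, if the arm or the gripper's body presses on something with over 40 N, if the wrist force passes 120 N, or if a joint passes its speed limit or range.

## Working session

There is one attempt and no reset: what is moved stays moved. The work goes in short steps, Python scripts to look and compute and a shell command to move; the robot and the scene stay as the last step left them, time stands still between calls to the robot, and variables do not carry over. Pictures are saved under pics/ and viewed, at most 10 in all, crops included, and the job is handed in when it is done.

```bash
mkdir -p pics; ls
cat > h.py <<'E'
from station import *
import numpy as np, cv2
from scipy.spatial.transform import Rotation as R
def proj(P,name,cal=None):
    c=get_calibration(name); T=np.linalg.inv(c["world_from_camera"]); K=np.array(c["intrinsics"])
    p=(np.atleast_2d(P)@T[:3,:3].T+T[:3,3])*[1,-1,-1]; u=p@K.T; return u[:,:2]/u[:,2:]
def ray(uv,name,z):
    c=get_calibration(name); T=np.array(c["world_from_camera"]); K=np.array(c["intrinsics"])
    d=np.linalg.inv(K)@[uv[0],uv[1],1]; d=T[:3,:3]@(d*[1,-1,-1]); o=T[:3,3]; return o+d*(z-o[2])/d[2]
E
python3 - <<'E'
from h import *
a=get_image("scene");b=get_image("top")
cv2.imwrite("pics/a.png",a[:,:,::-1]);cv2.imwrite("pics/b.png",b[:,:,::-1])
for n in("scene","top"):
    c=get_calibration(n);print(c)
    for q in ("jig","guard","guard_grip"):
        for r in cut_out(q,n)[:2]: print(n,q,r["confidence"],r["rect"])
o=get_obs();print(o["t"],o["tool_pos"],R.from_rotvec(o["tool_rot"]).as_matrix().round(3))
E
```

```text
pics
{'intrinsics': array([[352.47149466,   0.        , 256.46682281],
       [  0.        , 352.47149466, 197.95895747],
       [  0.        ,   0.        ,   1.        ]]), 'world_from_camera': array([[-0.05200124, -0.81129095,  0.58232539,  1.14894928],
       [ 0.9985005 , -0.03225061,  0.04423409,  0.13467188],
       [-0.01710636,  0.58375242,  0.81175149,  0.90595028],
       [ 0.        ,  0.        ,  0.        ,  1.        ]])}
scene jig 0.66 [188.7, 236.2, 162.2, 139.3]
scene guard 0.82 [196.2, 184.6, 119.7, 30.9]
scene guard 0.69 [288.0, 260.2, 37.0, 86.8]
scene guard_grip 0.79 [196.5, 186.4, 121.3, 34.7]
{'intrinsics': array([[383.2165394 ,   0.        , 254.83689105],
       [  0.        , 383.2165394 , 190.71378339],
       [  0.        ,   0.        ,   1.        ]]), 'world_from_camera': array([[-0.00436905,  0.99493498, -0.10042561,  0.43558264],
       [-0.99998409, -0.00470517, -0.00311033,  0.11092145],
       [-0.0035671 ,  0.10041042,  0.99493971,  1.13654128],
       [ 0.        ,  0.        ,  0.        ,  1.        ]])}
top jig 0.89 [326.2, 158.6, 155.1, 141.6]
top jig 0.61 [403.9, 191.9, 28.9, 31.8]
top guard 0.93 [325.4, 188.9, 139.7, 84.1]
top guard 0.43 [364.6, 267.2, 28.5, 70.3]
top guard_grip 0.95 [324.8, 188.0, 132.4, 84.8]
0.4 [0.24782955 0.57365236 0.23112053] [[-0.918  0.397 -0.   ]
 [ 0.397  0.918 -0.   ]
 [ 0.    -0.    -1.   ]]
```

View pics/a.png

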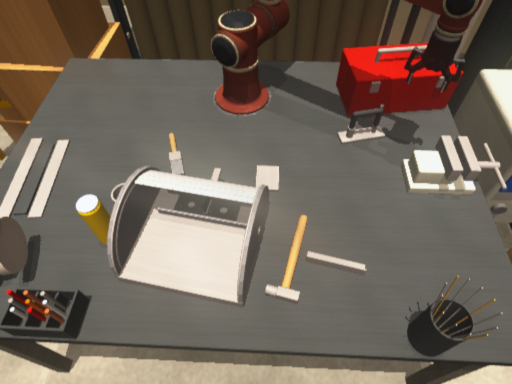

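View pics/b.png

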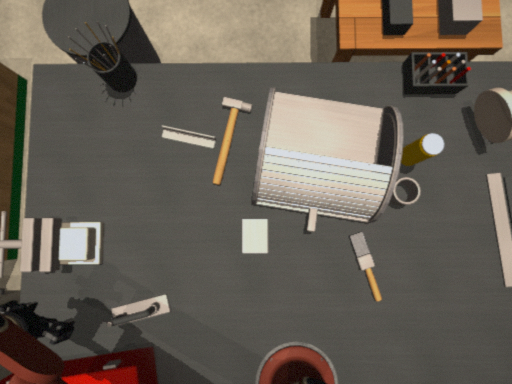

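The scene view shows the jig with the bracket partly visible behind the guard. The top view shows the jig at about (325,158) and the tab running from (314,208) to (311,230). I'll zoom in to get the corners.

Run:
```python
from h import *
b=cv2.imread("pics/b.png")[80:240,245:415]
cv2.imwrite("pics/c.png",cv2.resize(b,None,fx=3.7,fy=3.7,interpolation=cv2.INTER_CUBIC))
a=cv2.imread("pics/a.png")[160:310,100:280]
cv2.imwrite("pics/d.png",cv2.resize(a,None,fx=4,fy=4,interpolation=cv2.INTER_CUBIC))
```

```text
(no output)
```

View pics/c.png

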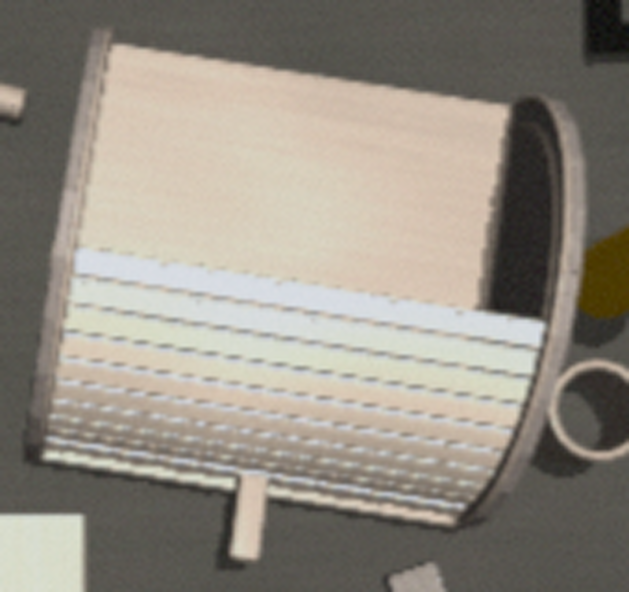

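View pics/d.png

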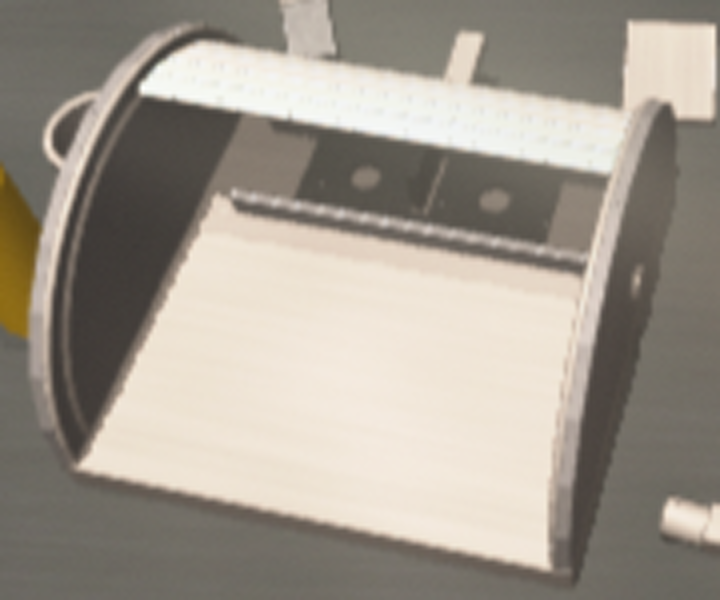

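The crops show the deck's rear corners, the tab tip (c 245,558; d 470,33) and both bracket holes (d 367,178 and 494,202). Next I'll fit jig x, y, yaw, q and the bracket offset.

```bash
cat >> h.py <<'E'
def jigT(p): 
    return R.from_euler('z',p[2]).as_matrix(), np.array([p[0],p[1],0])
def W(p,P):
    M,t=jigT(p); return np.atleast_2d(P)@M.T+t
E
python3 - <<'E'
from h import *
from scipy.optimize import least_squares
c=lambda *p:np.array(p)/3.7+[245,80]
d=lambda *p:np.array(p)/4+[100,160]
def tab(q,r,h):
    a=.118+q; return [-r*np.cos(a)+h*np.sin(a),0,.03+r*np.sin(a)+h*np.cos(a)]
obs=[("top",c(112,43)),("top",c(510,105)),("top",c(245,558)),("scene",d(78,467)),("scene",d(551,570)),("scene",d(470,33)),("scene",d(367,178)),("scene",d(494,202))]
def pts(p):
    q,bx,by=p[3:]
    return [[.17,.165,.03],[.17,-.165,.03],tab(q,.225,.009),[.17,-.165,.03],[.17,.165,.03],tab(q,.225,.009),[bx,by-.05,.048],[bx,by+.05,.048]]
def f(p):
    w=W(p,pts(p)); return np.concatenate([proj(w[i],n)[0]-uv for i,(n,uv) in enumerate(obs)])
s=least_squares(f,[.6,-.05,-.1,.05,-.085,0],x_scale=.01,loss='soft_l1')
np.save("jig.npy",s.x);print(s.x.round(4));print(f(s.x).reshape(-1,2).round(1))
p=s.x;M,t=jigT(p)
print("grip",W(p,tab(p[3],.2,0)),"seat",W(p,[-.085,.03,.03]))
for n in("hammer","brush","coupon","pipe","spray"):
    r=cut_out(n,"top")[0]["rect"];print(n,ray(r[:2],"top",0.01))
E
```

```text
[ 0.651  -0.0776 -0.1646 -0.026  -0.08    0.01  ]
[[-1.7 -0.6]
 [ 0.8 -0.3]
 [-0.6  0.1]
 [-1.7 -0.4]
 [ 0.3 -0.6]
 [-0.2 -0.1]
 [-0.4  0.1]
 [ 0.3 -0.2]]
grip [[ 0.45453664 -0.04496819  0.04836839]] seat [[ 0.57206423 -0.03407941  0.03      ]]
hammer [0.69860264 0.17738125 0.01      ]
brush [ 0.3293592  -0.20114737  0.01      ]
coupon [0.41812774 0.11366384 0.01      ]
pipe [ 0.54664289 -0.32888226  0.01      ]
spray [ 0.67165435 -0.3903504   0.01      ]
```

```bash
cat >> h.py <<'E'
def go(P,yaw_y=None):
    "offset in tool axes from present pose to TCP target P (tool down); twist z so tool y lies along jig y"
    o=get_obs();M=R.from_rotvec(o["tool_rot"]).as_matrix()
    off=M.T@(np.array(P)-o["tool_pos"])*1000
    tw=0
    if yaw_y is not None:
        Y=np.array([-np.sin(yaw_y),np.cos(yaw_y),0]);v=M.T@Y
        tw=np.degrees(np.arctan2(-v[0],v[1])); tw=(tw+90)%180-90
    return off.round(1),round(tw,2)
E
python3 - <<'E'
from h import *
# shift jig so that bracket x = -.085 (channel), guard q = 0
p=np.load("jig.npy");M,t=jigT(p);p[:2]+=(M@[.0035,0,0])[:2];p[3]=0;np.save("jig.npy",p);print(p)
g=W(p,[-.198,0,0])[0];print(g)
print(go([g[0],g[1],.25],p[2]))
E
```

```text
[ 0.6544521  -0.07817577 -0.1646052   0.         -0.07998505  0.01002101]
[ 0.45912844 -0.04573092  0.        ]
(array([-439.6, -484.9,  -18.7]), np.float64(-13.94))
```

```bash
T='{"offset":[-0.442,-0.485,-0.019],"twist":[0,0,-13.9]}'; echo skip; python3 -m crank '[{"offset":[-0.442,-0.485,-0.019],"twist":[0,0,-13.9]},{"offset":[-0.442,-0.485,-0.019],"twist":[0,0,-13.9]},{"offset":[-0.442,-0.485,-0.019],"twist":[0,0,-13.9]},{"offset":[-0.442,-0.485,-0.019],"twist":[0,0,-13.9]},{"offset":[-0.442,-0.485,-0.019],"twist":[0,0,-13.9]},{"offset":[-0.442,-0.485,-0.019],"twist":[0,0,-13.9]},{"offset":[-0.442,-0.485,-0.019],"twist":[0,0,-13.9]},{"offset":[-0.442,-0.485,-0.019],"twist":[0,0,-13.9]},{"offset":[-0.442,-0.485,-0.019],"twist":[0,0,-13.9]},{"offset":[-0.442,-0.485,-0.019],"twist":[0,0,-13.9]},{"offset":[-0.442,-0.485,-0.019],"twist":[0,0,-13.9]},{"offset":[-0.442,-0.485,-0.019],"twist":[0,0,-13.9]},{"offset":[-0.442,-0.485,-0.019],"twist":[0,0,-13.9]},{"offset":[-0.442,-0.485,-0.019],"twist":[0,0,-13.9]}]' 1 40
python3 - <<'E'
from h import *
p=np.load("jig.npy");g=W(p,[-.201,0,0])[0]
print(go([g[0],g[1],.036],p[2]))
o=get_obs();M=R.from_rotvec(o["tool_rot"]).as_matrix();print(M.round(3),o["t"])
im=get_image("wrist");c=get_calibration("wrist");K=np.array(c["intrinsics"]);T=np.array(c["tool_from_camera"])
def pw(P):
    q=np.linalg.inv(T)@np.r_[M.T@(P-o["tool_pos"]),1];q=q[:3]*[1,-1,-1]
    th=np.arctan2(np.hypot(q[0],q[1]),q[2]);a=np.arctan2(q[1],q[0]);return K[:2,2]+K[0,0]*th*np.array([np.cos(a),np.sin(a)])
im=im[:,:,::-1].copy()
for P in([-.2238,.011,.0655],[-.2238,-.011,.0655],[-.17,0,.058]):
    u=pw(W(p,P)[0]);print(u);cv2.circle(im,tuple(int(v) for v in u),2,(0,0,255),-1)
cv2.imwrite("pics/w.png",im)
E
```

```text
skip
t: 2.4
tool_pos: [0.4611, -0.0457, 0.2503]
tool_rot: [0.257, 3.131, 0.0]
contact_force: [0.3, 0.6, 0.1]
opening: 0.0854
grip_force: 0.0
(array([  4.9,  -0.3, 214.3]), np.float64(0.06))
[[-0.987  0.163  0.   ]
 [ 0.163  0.987  0.   ]
 [-0.     0.    -1.   ]] 2.4
[266.23797774 145.91721802]
[246.43105462 145.87865675]
[256.24035777 190.41440112]
```

View pics/w.png

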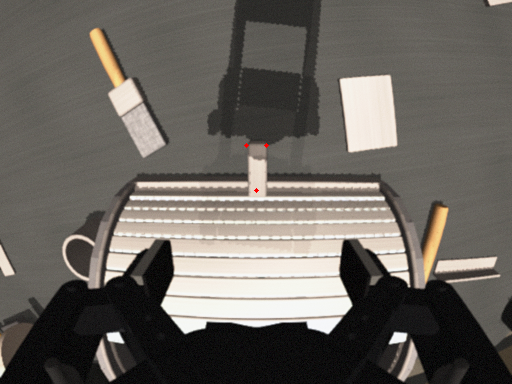

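The projected tab matches the picture at (256,146) to about a pixel. Descending and closing.

```bash
python3 -m crank '[{"offset":[0.005,0,0.06],"twist":[0,0,0]},{"offset":[0.005,0,0.12],"twist":[0,0,0]},{"offset":[0.005,0,0.17],"twist":[0,0,0]},{"offset":[0.005,0,0.2],"twist":[0,0,0]},{"offset":[0.005,0,0.214],"twist":[0,0,0]},{"offset":[0.005,0,0.214],"twist":[0,0,0]}]' && python3 -m crank '[{"offset":[0,0,0],"twist":[0,0,0]},{"offset":[0,0,0],"twist":[0,0,0]},{"offset":[0,0,0],"twist":[0,0,0]},{"offset":[0,0,0],"twist":[0,0,0]},{"offset":[0,0,0],"twist":[0,0,0]},{"offset":[0,0,0],"twist":[0,0,0]}]' 0 40
python3 - <<'E'
from h import *
p=np.load("jig.npy");o=get_obs();M,t=jigT(p);print((M.T@(o["tool_pos"]-t))*1000)
A=.118
for k in range(1,19):
    q=1.5*k/18; r=.201
    print(k,np.round([r*(np.cos(A)-np.cos(A+q)),r*(np.sin(A+q)-np.sin(A))],3))
E
```

```text
t: 3.2
tool_pos: [0.4561, -0.0455, 0.0361]
tool_rot: [-0.258, -3.13, -0.0]
contact_force: [-0.6, 0.6, 0.4]
opening: 0.0852
grip_force: 0.0
t: 3.95
tool_pos: [0.4572, -0.0442, 0.0374]
tool_rot: [0.26, 3.129, 0.007]
contact_force: [0.2, 9.2, 5.7]
opening: 0.0213
grip_force: 41.9
[-200.15275454    1.22683966   37.40391918]
1 [0.003 0.017]
2 [0.007 0.033]
3 [0.012 0.049]
4 [0.019 0.064]
5 [0.027 0.079]
6 [0.036 0.093]
7 [0.046 0.106]
8 [0.057 0.118]
9 [0.07 0.13]
10 [0.083 0.14 ]
11 [0.097 0.149]
12 [0.112 0.157]
13 [0.127 0.164]
14 [0.143 0.169]
15 [0.159 0.173]
16 [0.176 0.176]
17 [0.192 0.177]
18 [0.209 0.177]
```

```bash
python3 -m crank '[{"offset":[-0.003,0.0013,-0.017],"twist":[0,0,0]},{"offset":[-0.007,0.0013,-0.033],"twist":[0,0,0]},{"offset":[-0.012,0.0013,-0.049],"twist":[0,0,0]},{"offset":[-0.019,0.0013,-0.064],"twist":[0,0,0]},{"offset":[-0.027,0.0013,-0.079],"twist":[0,0,0]},{"offset":[-0.036,0.0013,-0.093],"twist":[0,0,0]},{"offset":[-0.046,0.0013,-0.106],"twist":[0,0,0]},{"offset":[-0.057,0.0013,-0.118],"twist":[0,0,0]}]'
```

```text
t: 4.95
tool_pos: [0.5127, -0.0535, 0.1542]
tool_rot: [-0.259, -3.129, -0.002]
contact_force: [3.5, 3.0, -9.0]
opening: 0.0214
grip_force: 41.9
```

```bash
python3 -m crank '[{"offset":[-0.013,0,-0.012],"twist":[0,0,0]},{"offset":[-0.026,0,-0.022],"twist":[0,0,0]},{"offset":[-0.040,0,-0.031],"twist":[0,0,0]},{"offset":[-0.055,0,-0.039],"twist":[0,0,0]},{"offset":[-0.070,0,-0.046],"twist":[0,0,0]},{"offset":[-0.086,0,-0.051],"twist":[0,0,0]},{"offset":[-0.102,0,-0.055],"twist":[0,0,0]},{"offset":[-0.119,0,-0.058],"twist":[0,0,0]},{"offset":[-0.135,0,-0.059],"twist":[0,0,0]},{"offset":[-0.135,0,-0.059],"twist":[0,0,0]}]'
python3 - <<'E'
from h import *
p=np.load("jig.npy");o=get_obs();M,t=jigT(p);print((M.T@(o["tool_pos"]-t))*1000)
E
```

```text
t: 6.2
tool_pos: [0.6463, -0.076, 0.2127]
tool_rot: [-0.259, -3.129, -0.001]
contact_force: [3.6, 3.8, -5.6]
opening: 0.0213
grip_force: 49.9
[ -8.42401698   0.82994415 212.67596315]
```

```bash
python3 -m crank '[{"offset":[0,0,0],"twist":[0,0,0]},{"offset":[0,0,0],"twist":[0,0,0]},{"offset":[0,0,0],"twist":[0,0,0]},{"offset":[0,0,0],"twist":[0,0,0]},{"offset":[0,0,-0.04],"twist":[0,0,0]},{"offset":[0,0,-0.08],"twist":[0,0,0]},{"offset":[0.08,0,-0.08],"twist":[0,0,0]},{"offset":[0.14,0,-0.08],"twist":[0,0,0]},{"offset":[0.2,0,-0.08],"twist":[0,0,0]},{"offset":[0.2,0,-0.08],"twist":[0,0,0]},{"offset":[0.2,0,-0.08],"twist":[0,0,0]}]' 1
python3 - <<'E'
from h import *
p=np.load("jig.npy")
o=get_obs();M=R.from_rotvec(o["tool_rot"]).as_matrix();print(o["t"],o["tool_pos"])
im=get_image("wrist");c=get_calibration("wrist");K=np.array(c["intrinsics"]);T=np.array(c["tool_from_camera"])
np.savez("w2.npz",M=M,pos=o["tool_pos"])
im=im[:,:,::-1].copy();cv2.imwrite("pics/w2.png",im)
cv2.imwrite("pics/t2.png",get_image("top")[:,:,::-1])
cv2.imwrite("pics/w2b.png",cv2.resize(im,None,fx=1.5,fy=1.5,interpolation=cv2.INTER_CUBIC))
E
```

```text
t: 7.58
tool_pos: [0.4487, -0.0435, 0.2941]
tool_rot: [0.259, 3.128, -0.001]
contact_force: [-0.7, 0.1, -0.0]
opening: 0.0853
grip_force: 0.0
7.575 [ 0.4486837  -0.0434651   0.29406029]
```

View pics/w2b.png

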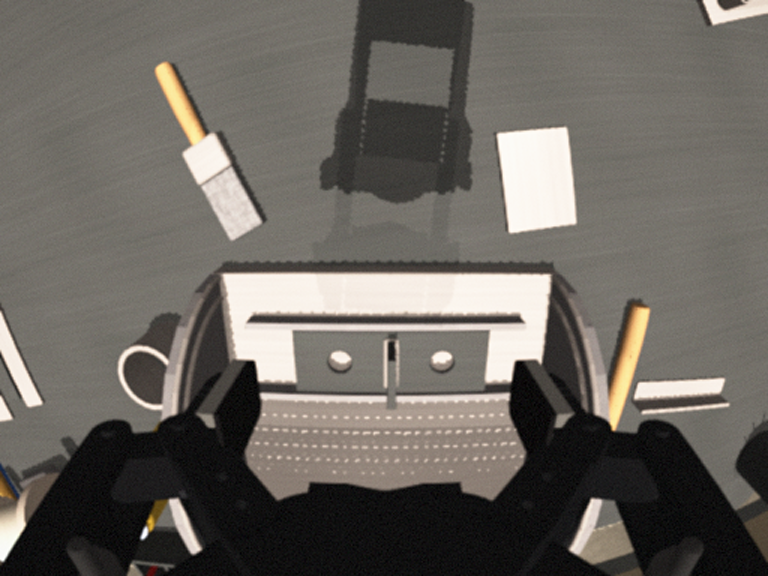

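The guard is open. The bracket holes show at (340,360) and (442,360), and the rib at col 391, in the 1.5x view. Measuring the bracket's y against the rails and deck.

Run:
```python
from h import *
p=np.load("jig.npy");w=np.load("w2.npz");c=get_calibration("wrist");K=np.array(c["intrinsics"]);T=np.array(c["tool_from_camera"])
J,t=jigT(p)
def bp(u,z):
    d=(np.array(u)/1.5-K[:2,2]);r=np.hypot(*d);th=r/K[0,0]
    v=np.array([np.sin(th)*d[0]/r,-np.sin(th)*d[1]/r,-np.cos(th)])
    v=w["M"]@T[:3,:3]@v;o=w["pos"]+w["M"]@T[:3,3];P=o+v*(z-o[2])/v[2];return (J.T@(P-t)*1000).round(1)
for n,u,z in(("holeL",(340.5,360),.048),("holeR",(442,360),.048),("plateL",(294,360),.048),("plateR",(490,360),.048),("railL",(248,320),.052),("railR",(523,320),.052),("deckFL",(222,273),.03),("deckFR",(552,273),.03),("ribtop",(391,350),.094)):print(n,bp(u,z))
o=get_obs();print(o["t"])
for n in("top","wrist"):
    for r in cut_out("guard",n)[:1]:print(n,r["confidence"],r["rect"])
    for r in cut_out("bracket",n)[:1]:print(n,r["confidence"],r["rect"])
for P in([-.155*np.cos(1.48),0,.185],[0,0,.25]):print(proj(W(p,P),"top"))
```

```text
holeL [-90.6 -42.6  48. ]
holeR [-90.5  56.2  48. ]
plateL [-89.7 -88.8  48. ]
plateR [-89.4 104.4  48. ]
railL [-133.  -130.3   52. ]
railR [-133.   132.7   52. ]
deckFL [-173.7 -160.6   30. ]
deckFR [-173.8  166.3   30. ]
ribtop [-123.     5.7   94. ]
7.675
top 0.96 [332.6, 123.7, 128.9, 60.6]
top 0.75 [313.7, 179.6, 69.4, 27.1]
wrist 0.78 [261.4, 246.5, 132.5, 53.8]
[[329.87209617 147.3863818 ]]
[[335.98105375 135.72731102]]
```

Run:
```python
from h import *
p=np.load("jig.npy")
for z in(.15,.058):
  g=W(p,[-.090,.007,z])[0];print(g,go(g,p[2]))
```

```text
[ 0.56681566 -0.05652273  0.15      ] (array([-118. ,    6.5,  143.1]), np.float64(-0.04))
[ 0.56681566 -0.05652273  0.058     ] (array([-118.1,    6.5,  235.1]), np.float64(-0.04))
```

```bash
python3 -m crank '[{"offset":[-0.06,0.003,0],"twist":[0,0,0]},{"offset":[-0.118,0.0065,0],"twist":[0,0,0]},{"offset":[-0.118,0.0065,0.06],"twist":[0,0,0]},{"offset":[-0.118,0.0065,0.115],"twist":[0,0,0]},{"offset":[-0.118,0.0065,0.115],"twist":[0,0,0]}]' 0.45
python3 - <<'E'
from h import *
p=np.load("jig.npy");g=W(p,[-.090,.007,.058])[0];print(go(g))
cv2.imwrite("pics/w3.png",get_image("wrist")[150:,:,::-1])
E
```

```text
t: 8.5
tool_pos: [0.5629, -0.0556, 0.1719]
tool_rot: [-0.258, -3.119, -0.003]
contact_force: [-0.1, 2.0, -1.0]
opening: 0.0385
grip_force: 0.0
(array([ -5.4,  -0.4, 113.8]), 0)
```

View pics/w3.png

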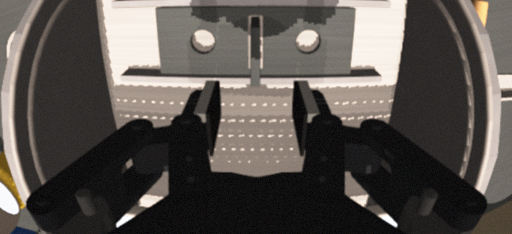

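The fingers are centred on the rib (col 255). Going down around it.

```bash
python3 -m crank '[{"offset":[0,0,0.05],"twist":[0,0,0]},{"offset":[0,0,0.09],"twist":[0,0,0]},{"offset":[0,0,0.115],"twist":[0,0,0]},{"offset":[0,0,0.121],"twist":[0,0,0]},{"offset":[0,0,0.121],"twist":[0,0,0]},{"offset":[0,0,0.121],"twist":[0,0,0]}]'
python3 -m crank '[{"offset":[0,0.003,0],"twist":[0,0,0]},{"offset":[0,0.006,0],"twist":[0,0,0]},{"offset":[0,0.009,0],"twist":[0,0,0]},{"offset":[0,0.012,0],"twist":[0,0,0]},{"offset":[0,0.015,0],"twist":[0,0,0]},{"offset":[0,0.018,0],"twist":[0,0,0]},{"offset":[0,0.021,0],"twist":[0,0,0]},{"offset":[0,0.024,0],"twist":[0,0,0]},{"offset":[0,0.024,0],"twist":[0,0,0]}]'
```

```text
t: 9.3
tool_pos: [0.568, -0.0568, 0.06]
tool_rot: [0.259, 3.127, -0.001]
contact_force: [0.1, -0.8, 0.3]
opening: 0.0381
grip_force: 0.0
t: 10.42
tool_pos: [0.5701, -0.0323, 0.0572]
tool_rot: [-0.259, -3.131, -0.001]
contact_force: [0.5, -1.2, -2.0]
opening: 0.0382
grip_force: 0.5
```

```bash
python3 -m crank '[{"offset":[0,0.002,0],"twist":[0,0,0]},{"offset":[0,0.004,0],"twist":[0,0,0]},{"offset":[0,0.006,0],"twist":[0,0,0]},{"offset":[0,0.007,0],"twist":[0,0,0]},{"offset":[0,0.007,0],"twist":[0,0,0]},{"offset":[0,0.007,0],"twist":[0,0,0]}]'
python3 - <<'E'
from h import *
get_image("wrist");b=get_image("wrist")
cv2.imwrite("pics/w4.png",cv2.resize(b[100:330,120:400,::-1],None,fx=2.4,fy=2.4,interpolation=cv2.INTER_CUBIC))
E
```

```text
t: 11.18
tool_pos: [0.5713, -0.0256, 0.0574]
tool_rot: [0.259, 3.131, 0.001]
contact_force: [-0.0, -1.5, -1.0]
opening: 0.0382
grip_force: 0.3
```

View pics/w4.png

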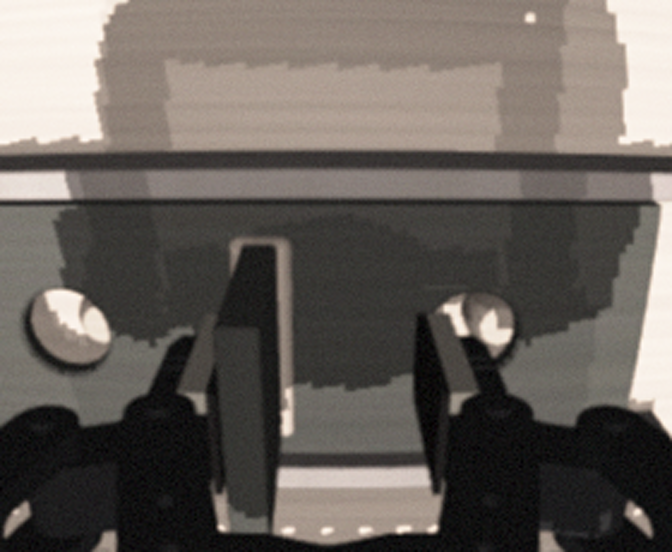

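The left finger is on the rib. The pin tops show at the right edge of each hole, at (97,322) and (492,325), so there are several millimetres still to go towards +y.

```bash
python3 -m crank '[{"offset":[0,0.001,0],"twist":[0,0,0]},{"offset":[0,0.002,0],"twist":[0,0,0]},{"offset":[0,0.003,0],"twist":[0,0,0]},{"offset":[0,0.004,0],"twist":[0,0,0]},{"offset":[0,0.004,0],"twist":[0,0,0]},{"offset":[0,0.004,0],"twist":[0,0,0]}]'
python3 -m crank '[{"offset":[0,0.001,0],"twist":[0,0,0]},{"offset":[0,0.002,0],"twist":[0,0,0]},{"offset":[0,0.002,0],"twist":[0,0,0]}]'
python3 - <<'E'
from h import *
b=get_image("wrist")
cv2.imwrite("pics/w5.png",cv2.resize(b[100:330,120:400,::-1],None,fx=2.4,fy=2.4,interpolation=cv2.INTER_CUBIC))
E
```

```text
t: 12.02
tool_pos: [0.5719, -0.0217, 0.0573]
tool_rot: [0.259, 3.131, 0.0]
contact_force: [-0.4, -0.2, -0.7]
opening: 0.0383
grip_force: 0.0
t: 12.4
tool_pos: [0.5722, -0.0198, 0.0573]
tool_rot: [0.259, 3.131, 0.0]
contact_force: [0.1, 0.1, 0.2]
opening: 0.0385
grip_force: 0.0
```

View pics/w5.png

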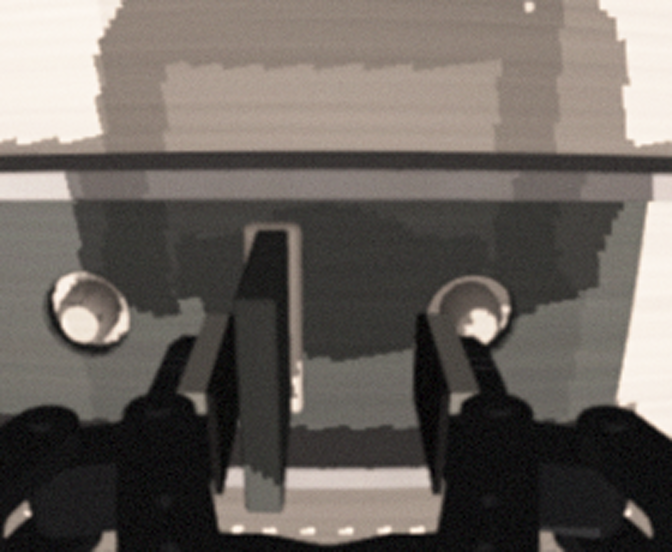

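The bracket has dropped: both pins stand inside the holes and the finger no longer touches the rib. Backing off straight up and checking.

```bash
python3 -m crank '[{"offset":[0,-0.004,0],"twist":[0,0,0]},{"offset":[0,-0.004,-0.05],"twist":[0,0,0]},{"offset":[0,-0.004,-0.11],"twist":[0,0,0]},{"offset":[0,-0.004,-0.17],"twist":[0,0,0]},{"offset":[0.06,-0.004,-0.23],"twist":[0,0,0]},{"offset":[0.12,-0.004,-0.23],"twist":[0,0,0]},{"offset":[0.12,-0.004,-0.23],"twist":[0,0,0]},{"offset":[0.12,-0.004,-0.23],"twist":[0,0,0]}]'
python3 - <<'E'
from h import *
b=get_image("wrist")
cv2.imwrite("pics/w6.png",cv2.resize(b[150:310,90:430,::-1],None,fx=2.3,fy=2.3,interpolation=cv2.INTER_CUBIC))
E
```

```text
t: 13.45
tool_pos: [0.4528, -0.0041, 0.2881]
tool_rot: [0.259, 3.128, -0.0]
contact_force: [0.5, -0.6, -0.1]
opening: 0.0389
grip_force: 0.0
```

View pics/w6.png

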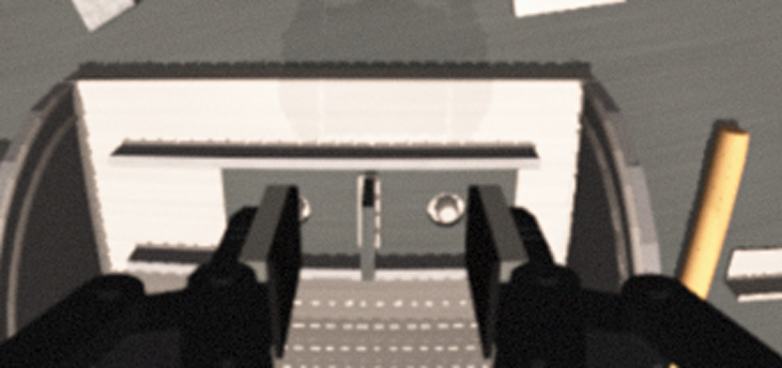

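The pin shows centred in the right hole (445,208), the plate lies flat below the rails, and the guard is open. Handing in.

```bash
python3 -c "
from station import *
print(finish_job())"
```

```text
the job is handed in; nothing more can be done
None
```

The job is handed in at about 13.5 s: the guard stands open, the last pictures show the bracket dropped over both pins and flat in its channel, and the hand met no bystander; the judge's verdict was not returned.

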